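Make up two jewellery gift sets

TASK

Make up the two gift sets in the wooden presentation trays. In the three-place tray put the wide bangle in the big round recess in the middle, the flat cardboard earring box in the square recess and the tall amber jar in the small round recess; in the two-place tray put the small black ring box in the square recess and the flat polish tin in the round one. Each thing should stand upright, right way up and fully down in its recess, with the trays left lying flat on the table; do not shift or knock over the ring cone, the T-bar stand or the mirror.

Things in the scene. Friction and masses are not known exactly. Their poses are not given: they have to be found in the camera images.
- bangle_mid (a point): Wide brass bangle lying flat like a short open tube: outer diameter 66 mm, inner 58 mm, 32 mm high, about 60 g. The point is the centre of the ring half-way up, 16 mm above its underside; z is up, along its axis. Starts upright in any of six places on the marble slab, whose top is 8 mm above the table. Grip it from above across the outside (66 mm). Seated in its recess, 24 mm of it stand above the tray's top face.
- earring_box_mid (a point): Flat square earring gift box of plain brown cardboard with a lift-off lid (it stays on) and a paper panel on top: 58 x 58 mm (the lower part 56 x 56 mm), 30 mm high, about 60 g. The point is its centre, 15 mm above its underside; x and y run along its sides, z up. Starts upright in any of six places on the marble slab, whose top is 8 mm above the table. Seated, 22 mm of it stand above the tray's top face.
- jar_mid (a point): Tall closed amber jar of cleaning dip with a paper band and a black cap: diameter 46 mm, 62 mm high, 80 to 150 g. The point is its centre, 31 mm above its underside; z is up. Starts upright in any of six places on the marble slab, whose top is 8 mm above the table. Seated, 54 mm of it stand above the tray's top face.
- ring_box_mid (a point): Small black ring box, closed, rounded top, thin brass seam and catch: 44 x 44 mm, 44 mm high, about 55 g. The point is its centre, 22 mm above its underside; x and y run along its sides, z up. Starts upright in any of six places on the marble slab, whose top is 8 mm above the table. Seated, 36 mm of it stand above the tray's top face.
- tin_mid (a point): Flat round aluminium polish tin with a wider lid: diameter 50 mm at the lid, 30 mm high, 60 to 130 g. The point is its centre, 15 mm above its underside; z is up. Starts upright in any of six places on the marble slab, whose top is 8 mm above the table. Seated, 22 mm of it stand above the tray's top face.
- tray_three: Loose wooden tray with a pale insert and grey recess floors, left or right of the slab: 266 (x) x 114 (y) x 22 mm, 550 g, x axis roughly away from the robot (within 0.25 rad). Origin: centre of underside, z up. Top face at z = 22 mm, recess floors at z = 14 mm (8 mm deep: hold things by the part that stays above). Recess centres at y = 0: square 76 x 76 mm at x = -84 mm; big round, diameter 84, at x = +4; small round, diameter 66, at x = +87.
- tray_two: Loose tray like the other, on the other side of the slab, with two recesses: 164 (x) x 94 (y) x 22 mm, 400 g, x axis roughly away from the robot (within 0.25 rad). Origin: centre of underside, z up. Top face at z = 22 mm, recess floors at z = 14 mm (8 mm deep). Recess centres at y = 0: square 64 x 64 mm at x = -39 mm; round, diameter 66 mm, at x = +36 mm.
- ring_cone: Bystander, stands among the stock on the slab: pale wooden ring cone, base diameter 48 mm, 58 mm high, with two rings on it. Origin: centre of its underside. Leave it alone.
- t_bar: Bystander beyond the slab: T-bar bracelet stand, marble foot 75 x 60 mm, wooden post and 120 mm crossbar along its y, 124 mm high. Origin: centre of its underside. Leave it alone.
- mirror: Bystander beyond the slab: round brass table mirror on a foot of 90 mm diameter, 147 mm high. Origin: centre of its underside. Leave it alone.
Things that resemble listed ones, but are neither listed nor needed, are in the scene too. What is shaped like the part that bears ring_box_mid but purple is not meant.

How it is judged:
At the end, for the whole second after the job is handed in: Each of the five things is in its own recess: within 14 mm of the recess centre along each tray axis, on the recess floor (-3 to +4 mm), right way up within 0.12 rad, released and at rest; both trays lie flat on the table (tilt under 0.05 rad, underside under 4 mm up) (x of bangle_mid in the frame of tray_three between -0.01 and 0.018 m and y of bangle_mid in the frame of tray_three between -0.014 and 0.014 m and z of bangle_mid in the frame of tray_three between 0.027 and 0.034 m and angle between each of bangle_mid, earring_box_mid, jar_mid, ring_box_mid, tin_mid's own z axis and vertical below 0.12 rad and linear speed of each of bangle, earring_box, jar, ring_box, tin below 0.02 m/s and angular speed of each of bangle, earring_box, jar, ring_box, tin below 0.3 rad/s and x of earring_box_mid in the frame of tray_three between -0.098 and -0.07 m and y of earring_box_mid in the frame of tray_three between -0.014 and 0.014 m and z of earring_box_mid in the frame of tray_three between 0.026 and 0.033 m and x of jar_mid in the frame of tray_three between 0.073 and 0.101 m and y of jar_mid in the frame of tray_three between -0.014 and 0.014 m and z of jar_mid in the frame of tray_three between 0.042 and 0.049 m and x of ring_box_mid in the frame of tray_two between -0.053 and -0.025 m and y of ring_box_mid in the frame of tray_two between -0.014 and 0.014 m and z of ring_box_mid in the frame of tray_two between 0.033 and 0.04 m and x of tin_mid in the frame of tray_two between 0.022 and 0.05 m and y of tin_mid in the frame of tray_two between -0.014 and 0.014 m and z of tin_mid in the frame of tray_two between 0.026 and 0.033 m and height (world z) of each of tray_three, tray_two below 0.004 m and angle between each of tray_three, tray_two's own z axis and vertical below 0.05 rad); the robot touches nothing.
It fails at once if the wooden ring cone is shifted by more than 25 mm or tipped by more than 0.3 rad (distance of ring_cone from where it was at the start of the episode above 0.025 m or angle between ring_cone's own z axis and vertical above 0.3 rad).
It fails at once if the T-bar stand is shifted by more than 25 mm or tipped by more than 0.3 rad (distance of t_bar from where it was at the start of the episode above 0.025 m or angle between t_bar's own z axis and vertical above 0.3 rad).
It fails at once if the mirror is shifted by more than 25 mm or tipped by more than 0.3 rad (distance of mirror from where it was at the start of the episode above 0.025 m or angle between mirror's own z axis and vertical above 0.3 rad).
It also fails if it takes over 109 s, if anything falls off the work surface, if the arm or the gripper's body presses on something with over 40 N, if the wrist force passes 120 N, or if a joint passes its speed limit or range.

ROBOT

A 6-joint arm with a two-finger parallel gripper is mounted at the origin on the work surface. World frame = base frame: x ahead of the robot, y to its left, z up, the work surface at z = 0. Lengths are in m, angles in rad, forces in N, time in s.
With the tool pointing down it reaches from about 0.35 to 0.775 m from the base axis. Payload 5.5 kg.
Tool frame: the origin (TCP) lies at the very end of the fingers, on their centre line; the grasp point (between the pads) lies 19 mm behind it; z points along the fingers, y is the direction in which the jaws open and shut (so a half turn about z gives the same grasp; the last joint's range is limited). The gripper opens to 85 mm and grips with 20 to 120 N. Pads are 22 mm wide; open, the fingers measure 114 mm over their backs; the gripper's body (76 mm by 85 mm) begins 54 mm behind the grasp point. The pads swing forward as they close: fully open they stand 13 mm farther back than shut.
Start: joints at [1.109, 0.313, 0.046, 1.304, 0, 1.431], TCP at [0.182, 0.546, 0.231] pointing down, gripper open.
Joint ranges: [-2.76, 2.76], [-0.86, 1.69], [-1.03, 1.26], [-2.2, 2.34], [-1.47, 1.5], [-3.14, 3.14]. Speed limits (rad/s): [2.57, 2.57, 3.14, 3.14, 3.14, 3.14].

INTERFACE

Orientations are given as a unit quaternion [w, x, y, z].
In Python, from workcell import status, cams, env gives the robot as it stands. The module is installed in compiled form; this text tells all that it offers.
- The arm moves only by the shell command python3 -m inch 'ROWS' [FORCE]. ROWS is JSON, a list of rows, each a list of 3 entries, a list of its own where there are three numbers: the shift along the tool's x, y, z normalised to -1 to 1, where 1 is 0.2 m, then the turn, a rotation vector about the tool's x, y, z normalised to -1 to 1, where 1 is pi rad, then the gripper command: -1 is shut, 1 is fully open, values between are in proportion. In form: [[[x, y, z], [wx, wy, wz], claw], ...]. A call has 1 to 20 rows; each row is the pose to reach, as a shift and turn from the pose commanded when the call began, along the tool's axes at that moment, turning the shorter way round; what a row does not reach only later rows make up. A row lasts 1/8 s, in which the tool goes at most 62.5 mm and 10.7 degrees, less where a joint would pass 70% of its speed; a pose out of reach is approached as far as the arm can. A call with a number of a shift or a turn outside -1 to 1 is refused whole. A call with a gripper value outside its range is refused whole. The fingers move at their own pace and stop on an object; FORCE is the grip in N (left out, the last holds). Time passes only in rows, so rows that repeat a pose let the fingers close. It gives the time, the measured TCP pose, the force and the opening at its end, in the units of the state.
- status.get_state(): the state, without advancing time (a new reading comes with each control period).
- cams.grab_frame(name): name is "side" or "top"; returns the picture (400x640x3 uint8, red, green, blue); there is no depth.
- cams.camera_info(name): a dict with "mtx" (3x3 intrinsics, pixels), "R" (3x3) and "t" (3): a world point X has camera coordinates R X + t. Camera axes: x right, y down, z forward; pixel columns grow to the right and rows downward; lengths in m; the calibration is good to about 2 mm. A picture is of the moment at which its call begins. camera_info takes no time and is no camera call.
- env.sign_off(): hands the job in, once; it reports no verdict.
The state is a dict: "time_s": time; "joint_pos": joint angles; "joint_velocities": joint speeds; "joint_efforts": joint torques, N m; "eef_pos": TCP position; "orientation": TCP orientation; "contact_force": force on the tool from outside, world axes, zero at the start; "wrist_torque": the same for the moment, N m; "finger_gap": opening from 0.0 (shut) to 1.0 (fully open).
Only numpy, scipy, OpenCV 4.12 (cv2) and the standard library are available. Lean on these libraries where they do the work, as an engineer would, in place of code of your own. Each camera call takes 0.05 s, during which the arm holds its last target.

## Working session

There is one attempt and no reset: what is moved stays moved. The work goes in short steps, Python scripts to look and compute and a shell command to move; the robot and the scene stay as the last step left them, time stands still between calls to the robot, and variables do not carry over. Pictures are saved under pics/ and viewed, and the job is handed in when it is done.

```bash
mkdir -p pics; python3 - <<'E'
from workcell import status,cams,env
import cv2
print(status.get_state())
for n in("side","top"):
    f=cams.grab_frame(n); cv2.imwrite(f"pics/{n}0.png",f[:,:,::-1])
    i=cams.camera_info(n); print(n,i)
E
```

```text
{'time_s': 0.0, 'joint_pos': array([1.10937049e+00, 3.14036625e-01, 4.49503752e-02, 1.30359646e+00,
       1.39526747e-05, 1.43117681e+00]), 'joint_velocities': array([-1.29615190e-03,  5.09895793e-04,  1.32747858e-03,  1.60201837e-05,
       -1.87912299e-04, -4.72834531e-04]), 'joint_efforts': array([-5.24142779e-04, -4.80623531e+01,  2.98534369e+01,  1.94012630e-02,
       -2.28134122e-04, -5.79502739e-06]), 'eef_pos': array([0.18164199, 0.54500455, 0.23037657]), 'orientation': array([-2.85867215e-04,  1.60209699e-01,  9.87082551e-01, -8.98855833e-04]), 'contact_force': array([0.11614044, 0.15488828, 0.79326455]), 'wrist_torque': array([ 0.02519317, -0.01529385,  0.03329191]), 'finger_gap': 0.9995348290705525}
side {'mtx': array([[436.32290564,   0.        , 320.53675747],
       [  0.        , 436.32290564, 198.12248153],
       [  0.        ,   0.        ,   1.        ]]), 'R': array([[ 0.86515935, -0.50135178, -0.01206993],
       [-0.27328586, -0.45114321, -0.8495791 ],
       [ 0.42049273,  0.73831984, -0.52732312]]), 't': array([-0.54611922,  0.21582233,  0.62123282])}
top {'mtx': array([[411.59503441,   0.        , 324.3562462 ],
       [  0.        , 411.59503441, 198.72190508],
       [  0.        ,   0.        ,   1.        ]]), 'R': array([[-0.00682409, -0.99991785,  0.01084968],
       [-0.98964257,  0.00519735, -0.1434593 ],
       [ 0.14339112, -0.01171628, -0.98959674]]), 't': array([-0.00850595,  0.62471263,  0.83777059])}
```

View pics/side0.png

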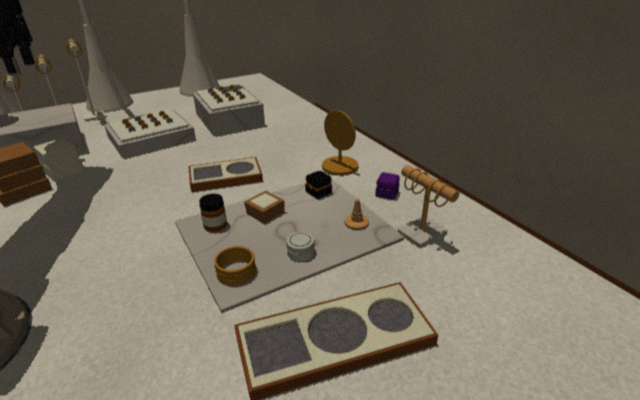

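View pics/top0.png

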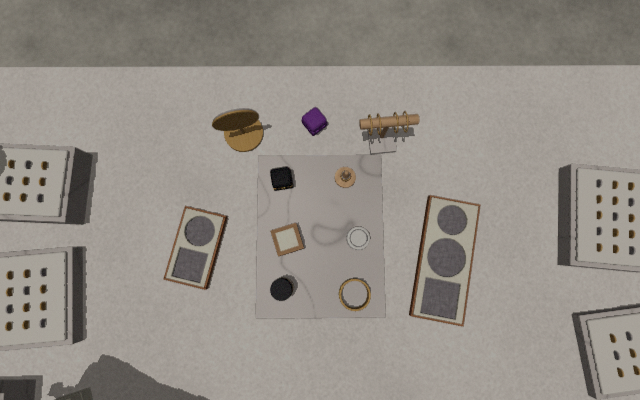

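The top view shows everything. Candidates: black ring box (281,178), with a purple look-alike at (315,121) to leave. Also bangle (355,294), earring box (288,239), jar (281,289), tin (358,238) and cone (345,178). Trays are at (196,247) and (446,260). I'll enlarge next.

```bash
python3 - <<'E'
import cv2
f=cv2.imread("pics/top0.png")
def c(x0,y0,x1,y1,s,n):
    cv2.imwrite(n,cv2.resize(f[y0:y1,x0:x1],None,fx=s,fy=s,interpolation=cv2.INTER_CUBIC))
c(250,150,390,320,3.5,"pics/c1.png")   # 490x595
c(155,195,235,300,5,"pics/c2.png")
c(400,185,490,335,4,"pics/c3.png")
E
```

```text
(no output)
```

View pics/c1.png

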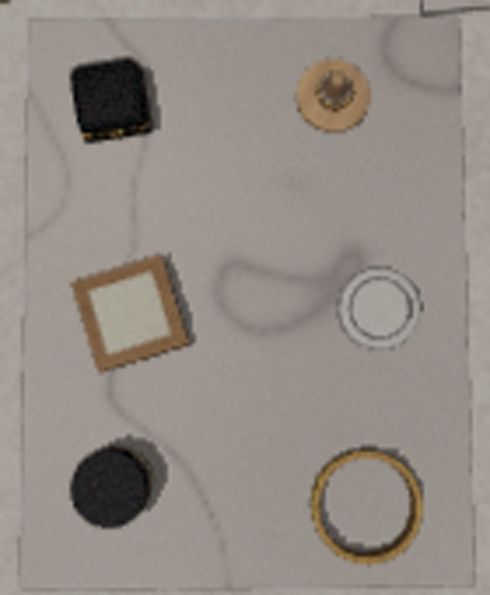

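View pics/c2.png

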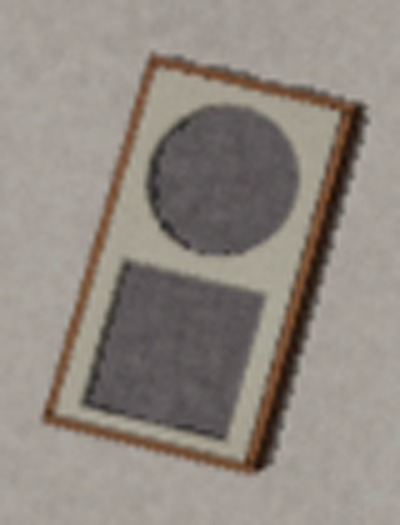

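View pics/c3.png

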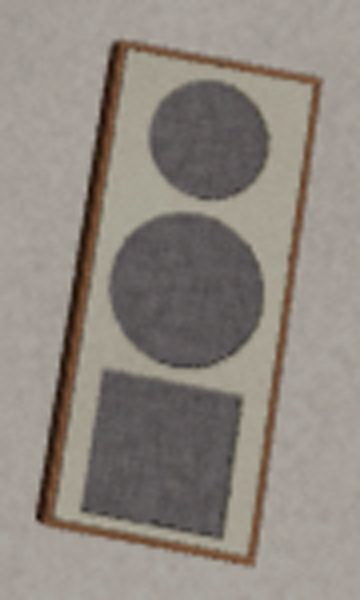

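```bash
cat > h.py <<'E'
import numpy as np
from workcell import status,cams
def px2w(name,uv,z):
    i=cams.camera_info(name); M=i["mtx"];R=i["R"];t=i["t"]
    d=R.T@np.linalg.inv(M)@np.array([uv[0],uv[1],1.]); c=-R.T@t
    return (c+d*(z-c[2])/d[2])[:2]
def w2px(name,X):
    i=cams.camera_info(name); p=i["mtx"]@(i["R"]@np.array(X)+i["t"]); return p[:2]/p[2]
E
python3 - <<'E'
from h import *
def crop(p,off,s): return (np.array(p)+.5)/s-.5+np.array(off)
def pts(l,off,s,z): return np.array([px2w("top",crop(p,off,s),z) for p in l])
np.set_printoptions(precision=4,suppress=True)
def rep(n,l,off,s,z):
    P=pts(l,off,s,z); print(n,P.mean(0), end=' ')
    if len(l)==4:
        e=np.roll(P,-1,0)-P; print('sides',np.linalg.norm(e,axis=1),'ang',np.degrees(np.arctan2(e[:,1],e[:,0])),end='')
    print()
o=(155,195)
rep('t2 outer',[(152,58),(352,105),(255,467),(47,420)],o,5,.022)
rep('t2 round',[(224,180)],o,5,.022)
rep('t2 sq',[(125,260),(265,293),(227,440),(85,405)],o,5,.022)
o=(400,185)
rep('t3 small',[(210,140)],o,4,.022);rep('t3 big',[(187,290)],o,4,.022)
rep('t3 sq',[(103,370),(242,396),(223,538),(82,512)],o,4,.022)
rep('t3 outer',[(122,42),(320,78),(252,563),(50,522)],o,4,.022)
o=(250,150)
rep('ring',[(70,66),(142,56),(155,128),(85,142)],o,3.5,.047)
rep('ear',[(72,283),(165,254),(192,343),(100,370)],o,3.5,.038)
rep('tin',[(379,307)],o,3.5,.038)
rep('bangle',[(368,505)],o,3.5,.038)
rep('bangle diam',[(311,505),(424,505),(424,505),(311,505)],o,3.5,.04)
rep('jar',[(110,487)],o,3.5,.070)
rep('cone base',[(333,96)],o,3.5,.010)
E
```

```text
t2 outer [0.525  0.2673] sides [0.0904 0.1589 0.0914 0.16  ] ang [-103.5406  166.5761   77.1595  -13.7941]
t2 round [0.5595 0.2591] 
t2 sq [0.4872 0.2772] sides [0.0624 0.0636 0.0628 0.0631] ang [-103.4553  167.2356   76.0713  -13.142 ]
t3 small [ 0.5802 -0.2924] 
t3 big [ 0.4989 -0.2758] 
t3 sq [ 0.4126 -0.2584] sides [0.0755 0.075  0.0757 0.0753] ang [-100.8784  169.162    79.3419  -10.9346]
t3 outer [ 0.4956 -0.2754] sides [0.1106 0.2635 0.1085 0.2618] ang [-100.7617  168.6355   78.3437  -10.9057]
ring [0.6708 0.0788] sides [0.0448 0.0459 0.0436 0.0486] ang [ -82.1501 -169.7198  101.2209   11.5854]
ear [0.5397 0.0669] sides [0.0593 0.0567 0.0579 0.0556] ang [ -72.9275 -163.0521  105.9145   18.416 ]
tin [ 0.5419 -0.0835] 
bangle [ 0.4239 -0.0747] 
bangle diam [ 0.4241 -0.0743] sides [0.0675 0.     0.0675 0.    ] ang [-90.443   0.     89.557   0.   ]
jar [0.4379 0.0766] 
cone base [ 0.6787 -0.059 ]
```

```bash
cat >> h.py <<'E'
from scipy.spatial.transform import Rotation as Ro
def go(x,y,z,jaw):
    "shift/turn rows from the measured pose to TCP x,y,z, tool down, jaw axis (deg world)"
    s=status.get_state(); q=s["orientation"]; R=Ro.from_quat([q[1],q[2],q[3],q[0]])
    cur=R.as_matrix(); cj=np.degrees(np.arctan2(cur[1,1],cur[0,1]))
    d=(jaw-cj+90)%180-90; a=np.radians(cj+d)
    Y=np.array([np.cos(a),np.sin(a),0]);Z=np.array([0,0,-1.]);X=np.cross(Y,Z)
    T=Ro.from_matrix(np.c_[X,Y,Z])
    sh=R.inv().apply(np.array([x,y,z])-s["eef_pos"])/.2
    tu=(R.inv()*T).as_rotvec()/np.pi
    print("t",round(s["time_s"],2),"j6",round(s["joint_pos"][5],2),"shift",np.round(sh,4).tolist(),"turn",np.round(tu,4).tolist(),"dist",np.linalg.norm(sh)*.2)
E
python3 -c "
from h import *
go(.424,-.0745,.12,79)
print(px2w('top',(244,135),.01),px2w('top',(236,120),.1))"
```

```text
t 0.1 j6 1.43 shift [-2.1294, -2.5546, 0.5561] turn [-0.0005, -0.0001, -0.0413] dist 0.6743818799592252
[0.77732726 0.16931253] [0.7817081  0.16949332]
```

```bash
python3 -m inch '[[[-0.8,-0.96,0.2],[0,0,-0.04],1],[[-0.8,-0.96,0.2],[0,0,-0.04],1],[[-0.8,-0.96,0.2],[0,0,-0.04],1],[[-0.8,-0.96,0.2],[0,0,-0.04],1],[[-0.8,-0.96,0.2],[0,0,-0.04],1]]' 40; python3 -c "
from h import *
go(.424,-.0745,.12,79)"
```

```text
time_s: 0.72
eef_pos: [0.273, 0.3091, 0.1903]
orientation: [-0.001, 0.101, 0.995, -0.001]
contact_force: [-1.0, 1.3, 0.6]
finger_gap: 1.0
t 0.72 j6 0.85 shift [-1.125, -1.7264, 0.354] turn [-0.0008, -0.0005, -0.0032] dist 0.41816567192354903
```

```bash
python3 -m inch '[[[-0.65,-1,0.2],[0,0,0],1],[[-0.65,-1,0.2],[0,0,0],1],[[-0.65,-1,0.2],[0,0,0],1],[[-0.65,-1,0.2],[0,0,0],1],[[-0.65,-1,0.2],[0,0,0],1]]'; python3 -c "
from h import *
go(.424,-.0745,.12,79)"
```

```text
time_s: 1.35
eef_pos: [0.3628, 0.0888, 0.1509]
orientation: [-0.0, 0.101, 0.995, -0.0]
contact_force: [0.3, -0.4, -0.3]
finger_gap: 1.001
t 1.35 j6 0.23 shift [-0.4639, -0.7381, 0.1546] turn [-0.0, 0.0, -0.0034] dist 0.17707325524670345
```

```bash
python3 -m inch '[[[-0.465,-0.74,0.155],[0,0,-0.003],1],[[-0.465,-0.74,0.155],[0,0,-0.003],1],[[-0.465,-0.74,0.155],[0,0,-0.003],1],[[-0.465,-0.74,0.155],[0,0,-0.003],1],[[-0.465,-0.74,0.155],[0,0,-0.003],1]]'; python3 -c "
from h import *
go(.424,-.0745,.065,79)"
```

```text
time_s: 1.98
eef_pos: [0.4236, -0.0706, 0.1201]
orientation: [-0.001, 0.093, 0.996, 0.001]
contact_force: [-0.8, 0.0, 0.2]
finger_gap: 0.999
t 1.98 j6 -0.17 shift [-0.006, -0.0189, 0.2754] turn [0.0003, -0.0004, 0.002] dist 0.055229237247133536
```

```bash
python3 -m inch '[[[-0.003,-0.01,0.27],[0,0,0],1],[[-0.003,-0.01,0.27],[0,0,0],1],[[-0.003,-0.01,0.27],[0,0,0],1]]'; python3 -c "
from h import *
import cv2
go(.424,-.0745,.013,79)
a=cams.grab_frame('side')[180:330,150:350,::-1]; b=cams.grab_frame('top')[200:350,280:430,::-1]
cv2.imwrite('pics/b1.png',cv2.resize(np.hstack([a,b]),None,fx=2.2,fy=2.2,interpolation=2))"
```

```text
time_s: 2.35
eef_pos: [0.4242, -0.0729, 0.0674]
orientation: [0.0, 0.092, 0.996, 0.0]
contact_force: [0.5, -1.1, 0.7]
finger_gap: 0.998
t 2.35 j6 -0.17 shift [-0.0003, -0.0082, 0.272] turn [0.0001, 0.0001, 0.0024] dist 0.05441789944406829
```

View pics/b1.png

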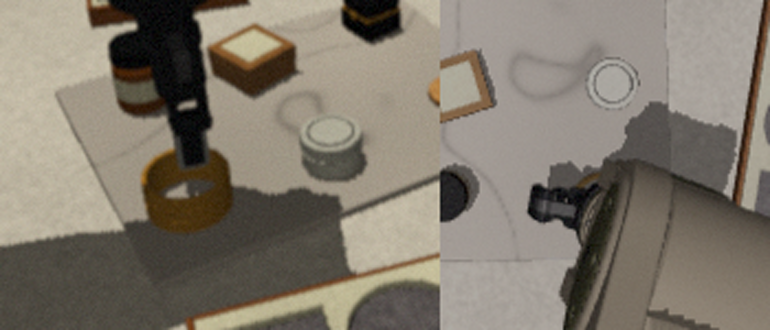

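```bash
python3 -c "
from h import *
i=cams.camera_info('side');print(-i['R'].T@i['t'])
a=np.radians(79);Y=np.array([np.cos(a),np.sin(a)])
for sg in(-1,1):
  for z in(.067,.08):
    p=w2px('side',[*(np.array([.4242,-.0729])+sg*.0425*Y),z]); print(sg,z,(p-[150,180])*2.2)
for n,(z) in dict(b=.04).items():
  for dx,dy in((.033,0),(-.033,0),(0,.033),(0,-.033)):
    print((w2px('side',[.424+dx,-.0745+dy,z])-[150,180])*2.2)
"
```

```text
[ 0.27023746 -0.63509958  0.50435695]
-1 0.067 [191.38811491 177.41519748]
-1 0.08 [189.28087316 162.98574094]
1 0.067 [172.44024275 110.53983893]
1 0.08 [170.35237529  96.82720474]
[226.92601174 157.76888872]
[143.87898896 186.78142912]
[171.11866877 148.58105189]
[202.3304855  197.04500737]
```

```bash
python3 -m inch '[[[0,-0.008,0.285],[0,0,0],1],[[0,-0.008,0.285],[0,0,0],1],[[0,-0.008,0.285],[0,0,0],1],[[0,-0.008,0.285],[0,0,0],-1],[[0,-0.008,0.285],[0,0,0],-1],[[0,-0.008,0.285],[0,0,0],-1],[[0,-0.008,0.285],[0,0,0],-1],[[0,-0.008,0.285],[0,0,0],-1]]' 40; python3 -c "
from h import *
go(.424,-.0745,.13,79)"
```

```text
time_s: 3.45
eef_pos: [0.4255, -0.0762, 0.0117]
orientation: [0.002, 0.093, 0.996, -0.0]
contact_force: [-1.7, 1.9, 11.1]
finger_gap: 0.768
t 3.45 j6 -0.18 shift [0.0065, 0.0065, -0.5914] turn [-0.0001, 0.0013, 0.0018] dist 0.11829894785896321
```

```bash
python3 -m inch '[[[0,0,-0.59],[0,0,0],-1],[[0,0,-0.59],[0,0,0],-1],[[0,0,-0.59],[0,0,0],-1],[[0,0,-0.59],[0,0,0],-1]]'; python3 -c "
from h import *
import cv2
go(.4989,-.2758,.13,79)
a=cams.grab_frame('side')[120:320,170:350,::-1]
cv2.imwrite('pics/b2.png',cv2.resize(a,None,fx=3,fy=3,interpolation=2))"
```

```text
time_s: 3.95
eef_pos: [0.424, -0.0757, 0.1279]
orientation: [0.001, 0.093, 0.996, -0.0]
contact_force: [0.2, -0.0, -0.6]
finger_gap: 0.766
t 3.95 j6 -0.18 shift [-0.5539, -0.9135, -0.0091] turn [-0.0001, 0.0005, 0.0017] dist 0.21367387657356468
```

View pics/b2.png

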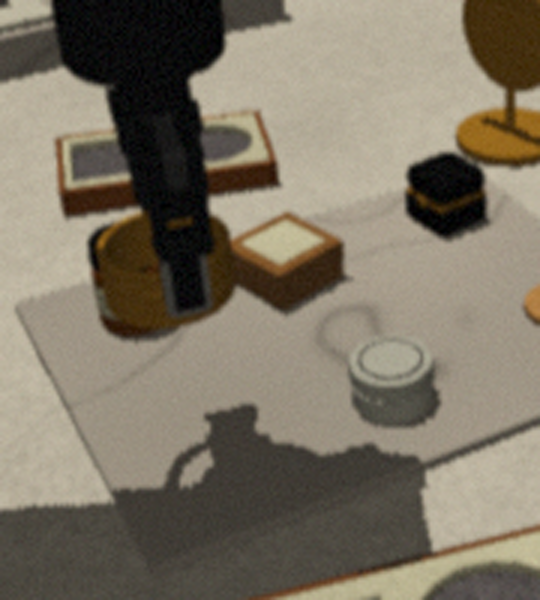

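```bash
python3 -c "
from h import *
a=np.radians(79);Y=np.array([np.cos(a),np.sin(a)])
for r in(.033,.037):
  for z in(.124,.128,.132,.136,.14,.156):
    p=w2px('side',[*(np.array([.424,-.0757])-r*Y),z]); print(r,z,(p-[170,120])*3)
"
```

```text
0.033 0.124 [186.38711246 324.93145362]
0.033 0.128 [185.42858469 318.3774705 ]
0.033 0.132 [184.46381153 311.78078427]
0.033 0.136 [183.49273176 305.14097623]
0.033 0.14 [182.51528334 298.45762216]
0.033 0.156 [178.54053335 271.28006403]
0.037 0.124 [187.7109302  329.37795283]
0.037 0.128 [186.75194741 322.80583003]
0.037 0.132 [185.78668505 316.19067192]
0.037 0.136 [184.81508124 309.5320544 ]
0.037 0.14 [183.83707327 302.82954779]
0.037 0.156 [179.85971659 275.57183591]
```

```bash
python3 -m inch '[[[-0.554,-0.914,-0.01],[0,0,0.001],-1],[[-0.554,-0.914,-0.01],[0,0,0.001],-1],[[-0.554,-0.914,-0.01],[0,0,0.001],-1],[[-0.554,-0.914,-0.01],[0,0,0.001],-1],[[-0.554,-0.914,-0.01],[0,0,0.001],-1],[[-0.554,-0.914,-0.01],[0,0,0.001],-1]]'; python3 -c "
from h import *
go(.4989,-.2758,.04,79)"
```

```text
time_s: 4.75
eef_pos: [0.4974, -0.2744, 0.1277]
orientation: [-0.002, 0.095, 0.996, 0.001]
contact_force: [0.4, -0.9, -0.4]
finger_gap: 0.769
t 4.75 j6 -0.46 shift [-0.0103, -0.0062, 0.4383] turn [0.0007, -0.0011, 0.0007] dist 0.08769372883941302
```

```bash
python3 -m inch '[[[-0.006,-0.006,0.43],[0,0,0.001],-1],[[-0.006,-0.006,0.43],[0,0,0.001],-1],[[-0.006,-0.006,0.43],[0,0,0.001],-1],[[-0.006,-0.006,0.43],[0,0,0.001],-1]]'; python3 -c "
from h import *
import cv2
go(.4989,-.2758,.0195,79)
a=cams.grab_frame('side')[230:400,220:450,::-1]
cv2.imwrite('pics/b3.png',cv2.resize(a,None,fx=3,fy=3,interpolation=2))"
```

```text
time_s: 5.25
eef_pos: [0.5002, -0.2768, 0.0444]
orientation: [0.001, 0.096, 0.995, -0.0]
contact_force: [-0.2, -0.3, 0.3]
finger_gap: 0.768
t 5.25 j6 -0.45 shift [0.0073, 0.0035, 0.1246] turn [-0.0001, 0.0003, 0.0] dist 0.02497843998501549
```

View pics/b3.png

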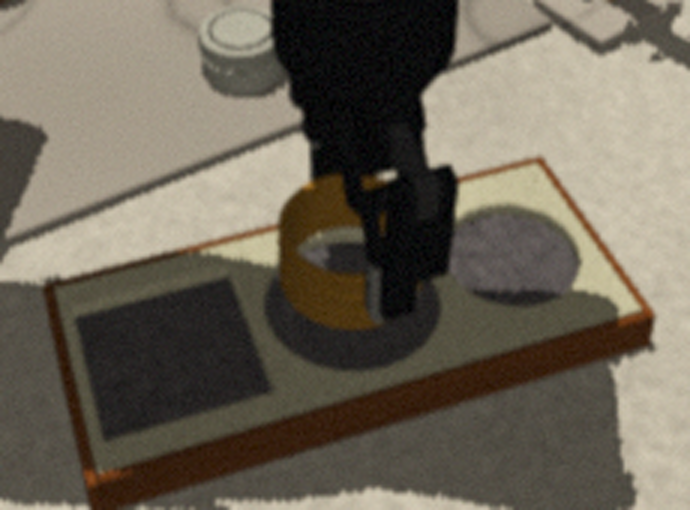

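```bash
python3 -m inch '[[[0.006,0.003,0.122],[0,0,0],-1],[[0.006,0.003,0.122],[0,0,0],-1],[[0.006,0.003,0.122],[0,0,0],-1],[[0.006,0.003,0.122],[0,0,0],-1]]'; python3 -c "
from h import *
go(.4989,-.2758,.0185,79)"
```

```text
time_s: 5.8
eef_pos: [0.4994, -0.277, 0.0201]
orientation: [0.001, 0.096, 0.995, -0.0]
contact_force: [-0.8, -0.9, -0.0]
finger_gap: 0.768
t 5.8 j6 -0.45 shift [0.0037, 0.0053, 0.0082] turn [-0.0003, 0.0006, -0.0003] dist 0.0020935812890190237
```

```bash
python3 -m inch '[[[0,0,0.009],[0,0,0],-1],[[0,0,0.009],[0,0,0],-1],[[0,0,0.009],[0,0,0],1],[[0,0,0.009],[0,0,0],1],[[0,0,0.009],[0,0,0],1],[[0,0,-0.5],[0,0,0],1],[[0,0,-0.5],[0,0,0],1],[[0,0,-0.5],[0,0,0],1],[[0,0,-0.5],[0,0,0],1]]'; python3 -c "
from h import *
import cv2
go(.5397,.0669,.12,107)
a=cams.grab_frame('side')[230:400,220:450,::-1]
cv2.imwrite('pics/b4.png',cv2.resize(a,None,fx=3,fy=3,interpolation=2))"
```

```text
time_s: 6.92
eef_pos: [0.4983, -0.2762, 0.1184]
orientation: [-0.0, 0.096, 0.995, 0.0]
contact_force: [0.2, 0.7, -0.4]
finger_gap: 1.001
t 6.92 j6 -0.45 shift [0.1258, 1.7233, -0.0075] turn [0.0002, -0.0001, -0.1559] dist 0.3455825386420976
```

View pics/b4.png

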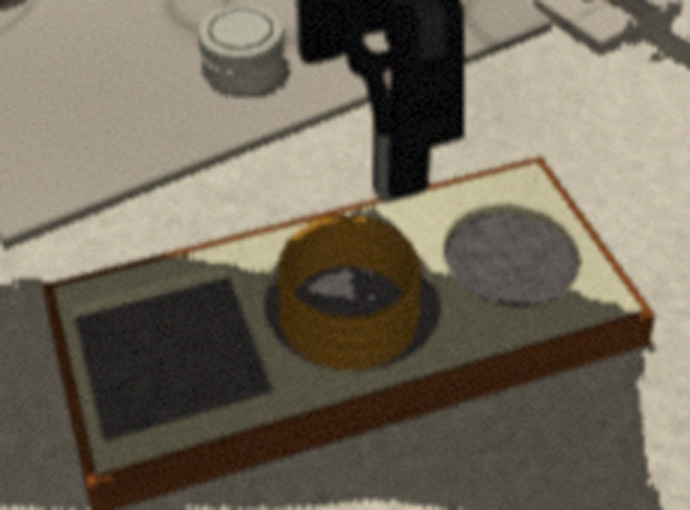

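The bangle is seated. Next is the earring box.

```bash
python3 -m inch '[[[0.063,0.86,-0.01],[0,0,-0.156],1],[[0.063,0.86,-0.01],[0,0,-0.156],1],[[0.063,0.86,-0.01],[0,0,-0.156],1],[[0.063,0.86,-0.01],[0,0,-0.156],1]]'; python3 -c "
from h import *
go(.5397,.0669,.11,107)"
```

```text
time_s: 7.48
eef_pos: [0.5179, -0.1017, 0.1192]
orientation: [-0.002, -0.151, 0.989, 0.001]
contact_force: [-0.6, -0.8, -0.3]
finger_gap: 0.997
t 7.47 j6 -0.65 shift [-0.355, 0.7724, 0.0473] turn [0.0009, -0.0009, 0.0018] dist 0.17027557728695375
```

```bash
python3 -m inch '[[[-0.35,0.765,0.047],[0,0,0.001],1],[[-0.35,0.765,0.047],[0,0,0.001],1],[[-0.35,0.765,0.047],[0,0,0.001],1],[[-0.35,0.765,0.047],[0,0,0.001],1],[[-0.35,0.765,0.047],[0,0,0.001],1]]'; python3 -c "
from h import *
go(.5397,.0669,.0115,107)"
```

```text
time_s: 8.1
eef_pos: [0.5409, 0.0606, 0.1105]
orientation: [-0.001, -0.146, 0.989, -0.0]
contact_force: [-0.1, -0.0, -0.3]
finger_gap: 1.0
t 8.1 j6 -0.33 shift [-0.0039, 0.0317, 0.4952] turn [0.0, -0.0006, -0.0012] dist 0.09923920425420307
```

```bash
python3 -m inch '[[[-0.003,0.02,0.28],[0,0,0],1],[[-0.003,0.02,0.28],[0,0,0],1],[[-0.003,0.02,0.28],[0,0,0],1],[[-0.003,0.02,0.28],[0,0,0],1]]'; python3 -c "
from h import *
import cv2
go(.5397,.0669,.0135,107)
a=cams.grab_frame('side')[130:250,190:350,::-1]
cv2.imwrite('pics/e1.png',cv2.resize(a,None,fx=4,fy=4,interpolation=2))"
```

```text
time_s: 8.6
eef_pos: [0.5424, 0.0648, 0.0574]
orientation: [0.002, -0.146, 0.989, -0.0]
contact_force: [0.3, 0.1, -0.2]
finger_gap: 0.998
t 8.6 j6 -0.32 shift [0.0107, 0.0142, 0.2195] turn [-0.0003, 0.001, -0.0012] dist 0.04405276054168923
```

View pics/e1.png

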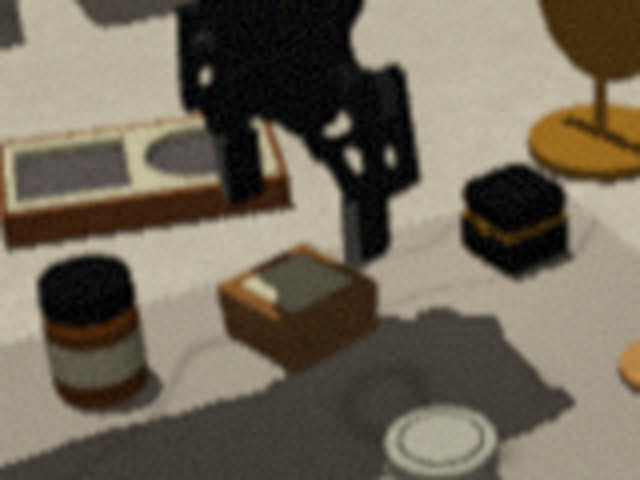

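```bash
python3 -m inch '[[[0.01,0.013,0.22],[0,0,0],1],[[0.01,0.013,0.22],[0,0,0],1],[[0.01,0.013,0.22],[0,0,0],1],[[0.01,0.013,0.22],[0,0,0],-1],[[0.01,0.013,0.22],[0,0,0],-1],[[0.01,0.013,0.22],[0,0,0],-1],[[0.01,0.013,0.22],[0,0,0],-1],[[0.01,0.013,0.22],[0,0,0],-1]]' 35; python3 -c "
from h import *
go(.5397,.0669,.13,107)"
```

```text
time_s: 9.65
eef_pos: [0.5394, 0.0675, 0.0131]
orientation: [0.001, -0.146, 0.989, -0.0]
contact_force: [-0.8, -0.4, 5.9]
finger_gap: 0.671
t 9.65 j6 -0.32 shift [-0.002, -0.0038, -0.5845] turn [-0.0002, 0.0009, -0.0009] dist 0.116909120959585
```

```bash
python3 -m inch '[[[0,0,-0.58],[0,0,0],-1],[[0,0,-0.58],[0,0,0],-1],[[0,0,-0.58],[0,0,0],-1],[[0,0,-0.58],[0,0,0],-1]]'; python3 -c "
from h import *
import cv2
go(.4126,-.2584,.13,79)
a=cams.grab_frame('side')[80:250,190:370,::-1]
cv2.imwrite('pics/e2.png',cv2.resize(a,None,fx=3,fy=3,interpolation=2))"
```

```text
time_s: 10.15
eef_pos: [0.538, 0.0675, 0.1275]
orientation: [0.0, -0.146, 0.989, -0.0]
contact_force: [-0.3, 0.4, -0.8]
finger_gap: 0.669
t 10.15 j6 -0.32 shift [1.0721, -1.3778, -0.0129] turn [-0.0, 0.0001, 0.1547] dist 0.34916733684197343
```

View pics/e2.png

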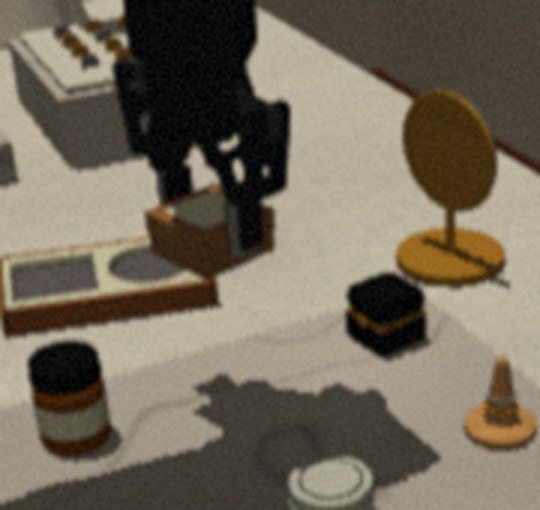

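```bash
python3 -m inch '[[[0.536,-0.689,-0.01],[0,0,0.155],-1],[[0.536,-0.689,-0.01],[0,0,0.155],-1],[[0.536,-0.689,-0.01],[0,0,0.155],-1],[[0.536,-0.689,-0.01],[0,0,0.155],-1]]'; python3 -c "
from h import *
go(.4126,-.2584,.12,79)"
```

```text
time_s: 10.7
eef_pos: [0.4733, -0.0977, 0.1278]
orientation: [-0.002, 0.099, 0.995, 0.0]
contact_force: [0.2, 0.9, -1.2]
finger_gap: 0.669
t 10.7 j6 -0.17 shift [0.1386, -0.8477, 0.0393] turn [0.0001, -0.0011, -0.0021] dist 0.17197576245245397
```

```bash
python3 -m inch '[[[0.138,-0.84,0.04],[0,0,-0.002],-1],[[0.138,-0.84,0.04],[0,0,-0.002],-1],[[0.138,-0.84,0.04],[0,0,-0.002],-1],[[0.138,-0.84,0.04],[0,0,-0.002],-1],[[0.138,-0.84,0.04],[0,0,-0.002],-1],[[0.138,-0.84,0.04],[0,0,-0.002],-1]]'; python3 -c "
from h import *
go(.4126,-.2584,.042,79)"
```

```text
time_s: 11.45
eef_pos: [0.4164, -0.2533, 0.121]
orientation: [-0.0, 0.092, 0.996, 0.001]
contact_force: [0.0, -0.2, -0.8]
finger_gap: 0.671
t 11.45 j6 -0.53 shift [0.0139, -0.0288, 0.395] turn [0.0003, -0.0003, 0.0025] dist 0.07925515323230746
```

```bash
python3 -m inch '[[[0.01,-0.02,0.39],[0,0,0.002],-1],[[0.01,-0.02,0.39],[0,0,0.002],-1],[[0.01,-0.02,0.39],[0,0,0.002],-1],[[0.01,-0.02,0.39],[0,0,0.002],-1]]'; python3 -c "
from h import *
import cv2
go(.4126,-.2584,.0195,79)
a=cams.grab_frame('side')[230:400,220:450,::-1]
cv2.imwrite('pics/e3.png',cv2.resize(a,None,fx=3,fy=3,interpolation=2))"
```

```text
time_s: 11.95
eef_pos: [0.4145, -0.2584, 0.0444]
orientation: [0.001, 0.096, 0.995, -0.0]
contact_force: [0.2, 0.7, -0.0]
finger_gap: 0.673
t 11.95 j6 -0.53 shift [0.0094, -0.0015, 0.1245] turn [-0.0002, 0.0004, 0.0001] dist 0.024969784039980097
```

View pics/e3.png

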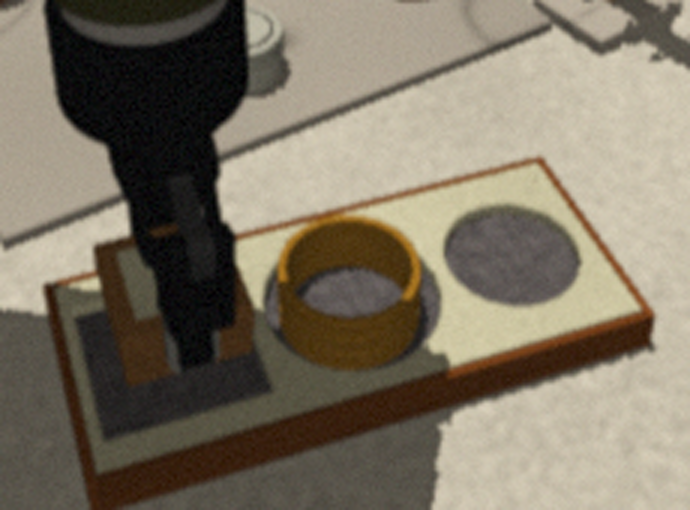

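Box is aligned over the recess. I'll lower, release and lift.

```bash
python3 -m inch '[[[0.009,-0.001,0.125],[0,0,0],-1],[[0.009,-0.001,0.125],[0,0,0],-1],[[0.009,-0.001,0.125],[0,0,0],-1],[[0.009,-0.001,0.125],[0,0,0],-1],[[0.009,-0.001,0.127],[0,0,0],1],[[0.009,-0.001,0.127],[0,0,0],1],[[0.009,-0.001,0.127],[0,0,0],1],[[0.009,-0.001,-0.45],[0,0,0],1],[[0.009,-0.001,-0.45],[0,0,0],1],[[0.009,-0.001,-0.45],[0,0,0],1],[[0.009,-0.001,-0.45],[0,0,0],1]]'; python3 -c "
from h import *
import cv2
go(.5419,-.0835,.12,76.5)
a=cams.grab_frame('side')[230:400,220:450,::-1]
cv2.imwrite('pics/e4.png',cv2.resize(a,None,fx=3,fy=3,interpolation=2))"
```

```text
time_s: 13.38
eef_pos: [0.4115, -0.2583, 0.1333]
orientation: [0.0, 0.096, 0.995, 0.0]
contact_force: [-0.5, 0.5, -0.0]
finger_gap: 1.0
t 13.38 j6 -0.53 shift [-0.4723, 0.983, 0.0668] turn [0.0, 0.0, 0.0136] dist 0.218523308393952
```

View pics/e4.png

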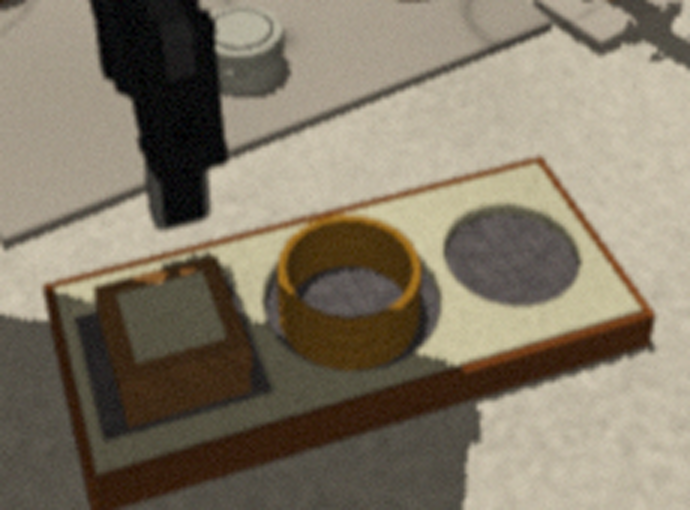

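```bash
python3 -m inch '[[[-0.35,0.86,0.0],[0,0,0],1],[[-0.35,0.86,0.0],[0,0,0],1],[[-0.35,0.86,0.0],[0,0,0],1],[[-0.35,0.86,0.0],[0,0,0],1]]'; python3 -c "
from h import *
go(.4379,.0766,.12,79)"
```

```text
time_s: 13.92
eef_pos: [0.5137, -0.0993, 0.1315]
orientation: [-0.001, 0.093, 0.996, 0.001]
contact_force: [-0.2, 0.0, -0.4]
finger_gap: 1.003
t 13.93 j6 -0.16 shift [0.5353, 0.7937, 0.0602] turn [0.0004, -0.001, 0.0018] dist 0.19185845999289808
```

```bash
python3 -m inch '[[[0.535,0.79,0.06],[0,0,0.001],1],[[0.535,0.79,0.06],[0,0,0.001],1],[[0.535,0.79,0.06],[0,0,0.001],1],[[0.535,0.79,0.06],[0,0,0.001],1],[[0.535,0.79,0.06],[0,0,0.001],1],[[0.535,0.79,0.06],[0,0,0.001],1]]'; python3 -c "
from h import *
import cv2
go(.4379,.0766,.032,79)
a=cams.grab_frame('side')[100:270,150:330,::-1]
cv2.imwrite('pics/j1.png',cv2.resize(a,None,fx=3,fy=3,interpolation=2))"
```

```text
time_s: 14.68
eef_pos: [0.4393, 0.0711, 0.1213]
orientation: [0.0, 0.099, 0.995, -0.0]
contact_force: [-0.1, 0.3, -0.0]
finger_gap: 0.997
t 14.68 j6 0.18 shift [0.0123, 0.0259, 0.4464] turn [-0.0001, 0.0, -0.002] dist 0.08946865931265352
```

View pics/j1.png

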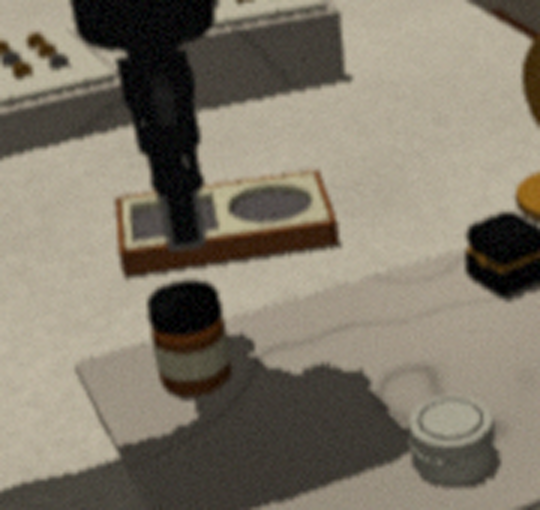

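```bash
python3 -c "
from h import *
print(px2w('side',(184.5/3-.33+150,302/3-.33+100),.07), px2w('side',(452/3-.33+150,419/3-.33+100),.038))"
python3 -m inch '[[[0.01,0.02,0.24],[0,0,0],1],[[0.01,0.02,0.24],[0,0,0],1],[[0.01,0.02,0.24],[0,0,0],1],[[0.01,0.02,0.24],[0,0,0],1]]'; python3 -c "
from h import *
go(.4379,.0766,.032,79)"
```

```text
[0.43642496 0.0729551 ] [ 0.54268903 -0.08277006]
time_s: 15.22
eef_pos: [0.4389, 0.0764, 0.0749]
orientation: [0.001, 0.098, 0.995, 0.0]
contact_force: [0.7, 0.4, 0.2]
finger_gap: 0.997
t 15.22 j6 0.19 shift [0.0055, -0.0002, 0.2147] turn [0.0001, 0.0008, -0.0015] dist 0.04295316048839068
```

```bash
python3 -m inch '[[[0.005,-0.005,0.215],[0,0,0],1],[[0.005,-0.005,0.215],[0,0,0],1],[[0.005,-0.005,0.215],[0,0,0],1],[[0.005,-0.005,0.215],[0,0,0],-1],[[0.005,-0.005,0.215],[0,0,0],-1],[[0.005,-0.005,0.215],[0,0,0],-1],[[0.005,-0.005,0.215],[0,0,0],-1],[[0.005,-0.005,0.215],[0,0,0],-1],[[0.005,-0.005,0.215],[0,0,0],-1]]' 40; python3 -c "
from h import *
go(.4379,.0766,.16,79)"
```

```text
time_s: 16.35
eef_pos: [0.4371, 0.0762, 0.0317]
orientation: [0.001, 0.098, 0.995, 0.0]
contact_force: [-1.8, 0.4, 7.5]
finger_gap: 0.519
t 16.35 j6 0.19 shift [-0.0047, 0.003, -0.6414] turn [0.0002, 0.0006, -0.0012] dist 0.1282857787702809
```

```bash
python3 -m inch '[[[0,0,-0.64],[0,0,0],-1],[[0,0,-0.64],[0,0,0],-1],[[0,0,-0.64],[0,0,0],-1],[[0,0,-0.64],[0,0,0],-1]]'; python3 -c "
from h import *
import cv2
go(.5802,-.2924,.16,79)
a=cams.grab_frame('side')[60:230,150:330,::-1]
cv2.imwrite('pics/j2.png',cv2.resize(a,None,fx=3,fy=3,interpolation=2))"
```

```text
time_s: 16.85
eef_pos: [0.4362, 0.076, 0.1586]
orientation: [0.0, 0.098, 0.995, 0.0]
contact_force: [-0.2, 0.1, -2.0]
finger_gap: 0.518
t 16.85 j6 0.19 shift [-1.0652, -1.6666, -0.0063] turn [0.0001, 0.0002, -0.0013] dist 0.39559632411409634
```

View pics/j2.png

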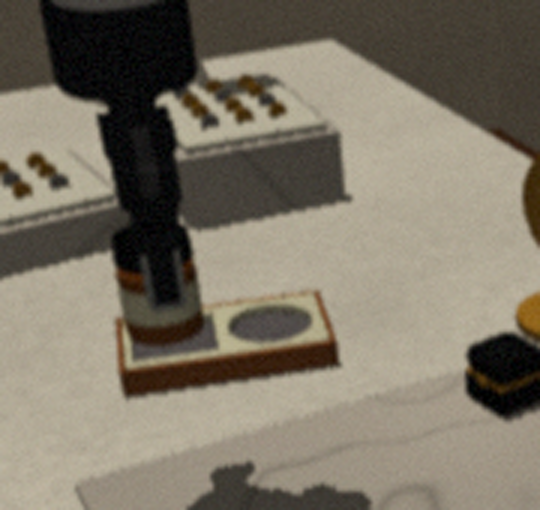

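```bash
python3 -m inch '[[[-0.53,-0.83,0],[0,0,0],-1],[[-0.53,-0.83,0],[0,0,0],-1],[[-0.53,-0.83,0],[0,0,0],-1],[[-0.53,-0.83,0],[0,0,0],-1]]'; python3 -c "
from h import *
go(.5802,-.2924,.15,79)"
```

```text
time_s: 17.4
eef_pos: [0.508, -0.1107, 0.1561]
orientation: [-0.001, 0.1, 0.995, 0.0]
contact_force: [-0.4, 0.8, -2.6]
finger_gap: 0.517
t 17.4 j6 -0.17 shift [-0.5351, -0.8182, 0.0289] turn [-0.0, -0.0009, -0.0028] dist 0.19561380143987198
```

```bash
python3 -m inch '[[[-0.535,-0.815,0.03],[0,0,-0.002],-1],[[-0.535,-0.815,0.03],[0,0,-0.002],-1],[[-0.535,-0.815,0.03],[0,0,-0.002],-1],[[-0.535,-0.815,0.03],[0,0,-0.002],-1],[[-0.535,-0.815,0.03],[0,0,-0.002],-1],[[-0.535,-0.815,0.03],[0,0,-0.002],-1]]'; python3 -c "
from h import *
go(.5802,-.2924,.06,79)"
```

```text
time_s: 18.15
eef_pos: [0.5802, -0.286, 0.1518]
orientation: [-0.001, 0.094, 0.996, 0.001]
contact_force: [0.1, 0.4, -0.3]
finger_gap: 0.523
t 18.15 j6 -0.39 shift [-0.0068, -0.0318, 0.4591] turn [0.0004, -0.0007, 0.0012] dist 0.09205050006314966
```

```bash
python3 -m inch '[[[-0.004,-0.02,0.45],[0,0,0],-1],[[-0.004,-0.02,0.45],[0,0,0],-1],[[-0.004,-0.02,0.45],[0,0,0],-1],[[-0.004,-0.02,0.45],[0,0,0],-1]]'; python3 -c "
from h import *
import cv2
go(.5802,-.2924,.038,79)
a=cams.grab_frame('side')[200:370,270:450,::-1]
cv2.imwrite('pics/j3.png',cv2.resize(a,None,fx=3,fy=3,interpolation=2))"
```

```text
time_s: 18.65
eef_pos: [0.5819, -0.2917, 0.0643]
orientation: [0.001, 0.094, 0.996, -0.0]
contact_force: [0.7, -0.3, -1.2]
finger_gap: 0.514
t 18.65 j6 -0.4 shift [0.0081, -0.0049, 0.1316] turn [-0.0002, 0.0006, 0.0011] dist 0.02639689361474742
```

View pics/j3.png

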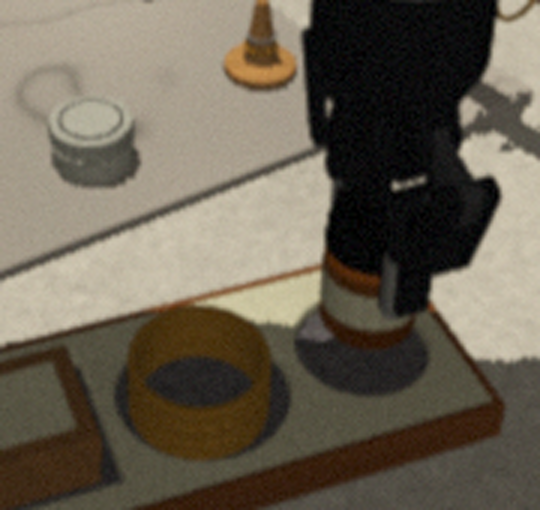

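```bash
python3 -m inch '[[[0.007,-0.003,0.128],[0,0,0],-1],[[0.007,-0.003,0.128],[0,0,0],-1],[[0.007,-0.003,0.13],[0,0,0],-1],[[0.007,-0.003,0.132],[0,0,0],-1],[[0.007,-0.003,0.132],[0,0,0],1],[[0.007,-0.003,0.132],[0,0,0],1],[[0.007,-0.003,0.132],[0,0,0],1],[[0.007,-0.003,-0.45],[0,0,0],1],[[0.007,-0.003,-0.45],[0,0,0],1],[[0.007,-0.003,-0.45],[0,0,0],1],[[0.007,-0.003,-0.45],[0,0,0],1]]'; python3 -c "
from h import *
import cv2
go(.5419,-.0835,.12,76.5)
a=cams.grab_frame('side')[200:400,220:450,::-1]
cv2.imwrite('pics/j4.png',cv2.resize(a,None,fx=3,fy=3,interpolation=2))"
```

```text
time_s: 20.08
eef_pos: [0.5795, -0.2925, 0.1523]
orientation: [0.0, 0.095, 0.995, 0.0]
contact_force: [0.4, -0.0, -0.1]
finger_gap: 1.002
t 20.07 j6 -0.4 shift [0.3819, 0.9909, 0.1616] turn [0.0, 0.0, 0.0146] dist 0.21482902020815375
```

View pics/j4.png

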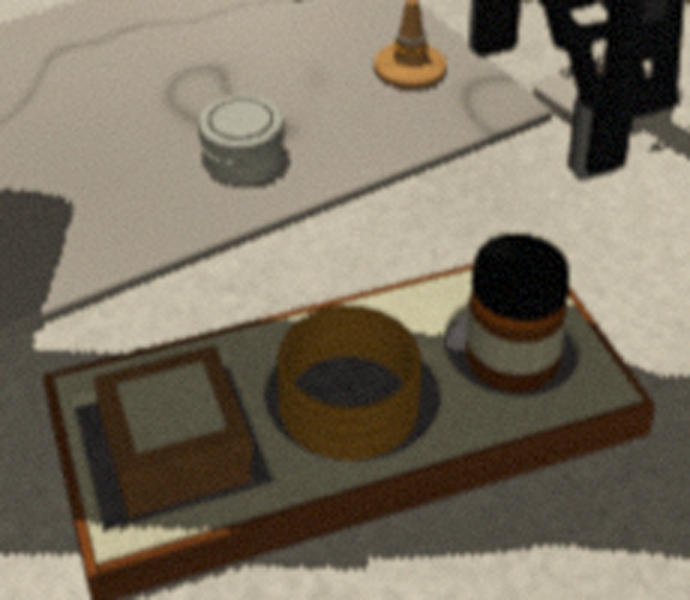

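```bash
python3 -m inch '[[[0.382,0.98,0.05],[0,0,0.014],1],[[0.382,0.98,0.05],[0,0,0.014],1],[[0.382,0.98,0.05],[0,0,0.014],1],[[0.382,0.98,0.05],[0,0,0.014],1],[[0.382,0.98,0.05],[0,0,0.014],1],[[0.382,0.98,0.05],[0,0,0.014],1]]'; python3 -c "
from h import *
go(.5419,-.0835,.055,76.5)"
```

```text
time_s: 20.88
eef_pos: [0.5419, -0.0867, 0.142]
orientation: [-0.0, 0.117, 0.993, -0.0]
contact_force: [0.2, -0.2, -0.2]
finger_gap: 0.996
t 20.88 j6 -0.07 shift [0.0038, 0.0156, 0.435] turn [-0.0001, -0.0, 0.0003] dist 0.08705934591669161
```

```bash
python3 -m inch '[[[0.002,0.008,0.435],[0,0,0],1],[[0.002,0.008,0.435],[0,0,0],1],[[0.002,0.008,0.435],[0,0,0],1],[[0.002,0.008,0.435],[0,0,0],1]]'; python3 -c "
from h import *
import cv2
go(.5419,-.0835,.0135,76.5)
a=cams.grab_frame('side')[150:290,220:400,::-1]
cv2.imwrite('pics/t1.png',cv2.resize(a,None,fx=3,fy=3,interpolation=2))"
```

```text
time_s: 21.38
eef_pos: [0.5427, -0.0853, 0.0564]
orientation: [0.001, 0.117, 0.993, -0.0]
contact_force: [-0.6, 0.2, 0.7]
finger_gap: 1.0
t 21.38 j6 -0.07 shift [0.0062, 0.0081, 0.2145] turn [-0.0, 0.0005, 0.0001] dist 0.04295312381550564
```

View pics/t1.png

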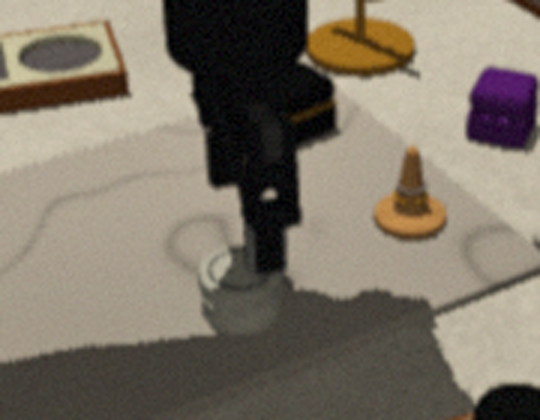

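```bash
python3 -m inch '[[[0.004,0.006,0.215],[0,0,0],1],[[0.004,0.006,0.215],[0,0,0],1],[[0.004,0.006,0.215],[0,0,0],1],[[0.004,0.006,0.215],[0,0,0],-1],[[0.004,0.006,0.215],[0,0,0],-1],[[0.004,0.006,0.215],[0,0,0],-1],[[0.004,0.006,0.215],[0,0,0],-1],[[0.004,0.006,0.215],[0,0,0],-1],[[0.004,0.006,0.215],[0,0,0],-1]]' 40; python3 -c "
from h import *
go(.5419,-.0835,.13,76.5)"
```

```text
time_s: 22.55
eef_pos: [0.542, -0.0829, 0.014]
orientation: [0.001, 0.117, 0.993, -0.0]
contact_force: [-1.1, 1.0, 5.7]
finger_gap: 0.572
t 22.55 j6 -0.06 shift [-0.0016, -0.0029, -0.5802] turn [-0.0, 0.0007, 0.0006] dist 0.11603886594394877
```

```bash
python3 -m inch '[[[0,0,-0.6],[0,0,0],-1],[[0,0,-0.6],[0,0,0],-1],[[0,0,-0.6],[0,0,0],-1],[[0,0,-0.6],[0,0,0],-1]]'; python3 -c "
from h import *
import cv2
go(.5595,.2591,.135,76.5)
a=cams.grab_frame('side')[110:270,220:400,::-1]
cv2.imwrite('pics/t2.png',cv2.resize(a,None,fx=3,fy=3,interpolation=2))"
```

```text
time_s: 23.05
eef_pos: [0.5409, -0.0826, 0.1325]
orientation: [0.0, 0.117, 0.993, 0.0]
contact_force: [-0.3, 0.1, -2.0]
finger_gap: 0.569
t 23.05 j6 -0.06 shift [0.3051, 1.6835, -0.0124] turn [0.0, 0.0001, 0.0006] dist 0.34218745408240125
```

View pics/t2.png

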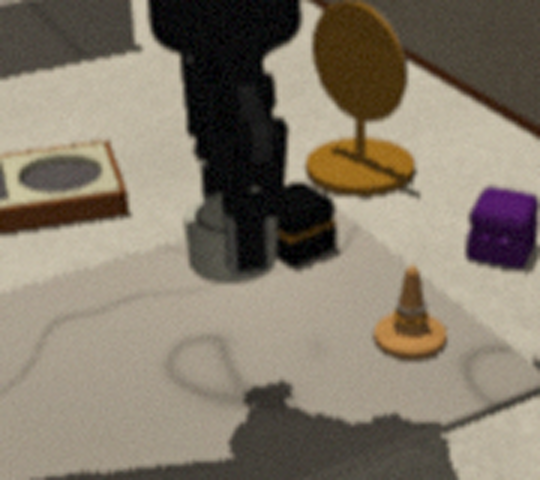

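```bash
python3 -m inch '[[[0.15,0.84,0],[0,0,0],-1],[[0.15,0.84,0],[0,0,0],-1],[[0.15,0.84,0],[0,0,0],-1],[[0.15,0.84,0],[0,0,0],-1]]'; python3 -c "
from h import *
go(.5595,.2591,.13,76.5)"
```

```text
time_s: 23.6
eef_pos: [0.5491, 0.0907, 0.1303]
orientation: [-0.002, 0.114, 0.993, -0.0]
contact_force: [0.2, 0.0, -0.8]
finger_gap: 0.571
t 23.6 j6 0.25 shift [0.1403, 0.832, 0.0017] turn [-0.0002, -0.0013, 0.0022] dist 0.16874949844669349
```

```bash
python3 -m inch '[[[0.14,0.825,0],[0,0,0.001],-1],[[0.14,0.825,0],[0,0,0.001],-1],[[0.14,0.825,0],[0,0,0.001],-1],[[0.14,0.825,0],[0,0,0.001],-1],[[0.14,0.825,0],[0,0,0.001],-1],[[0.14,0.825,0],[0,0,0.001],-1]]'; python3 -c "
from h import *
go(.5595,.2591,.044,76.5)"
```

```text
time_s: 24.35
eef_pos: [0.5616, 0.2529, 0.1319]
orientation: [-0.001, 0.119, 0.993, -0.0]
contact_force: [0.4, -0.3, -1.4]
finger_gap: 0.57
t 24.35 j6 0.53 shift [0.0172, 0.028, 0.4397] turn [-0.0003, -0.0003, -0.0011] dist 0.08817839807025095
```

```bash
python3 -m inch '[[[0.01,0.02,0.43],[0,0,0],-1],[[0.01,0.02,0.43],[0,0,0],-1],[[0.01,0.02,0.43],[0,0,0],-1],[[0.01,0.02,0.43],[0,0,0],-1]]'; python3 -c "
from h import *
import cv2
go(.5595,.2591,.0205,76.5)
a=cams.grab_frame('side')[100:220,170:350,::-1]
cv2.imwrite('pics/t3.png',cv2.resize(a,None,fx=4,fy=4,interpolation=2))"
```

```text
time_s: 24.85
eef_pos: [0.5619, 0.2585, 0.0479]
orientation: [0.001, 0.119, 0.993, 0.0]
contact_force: [0.4, 0.1, 0.8]
finger_gap: 0.572
t 24.85 j6 0.54 shift [0.0127, -0.0001, 0.1368] turn [0.0003, 0.0005, -0.0008] dist 0.027484541284119313
```

View pics/t3.png

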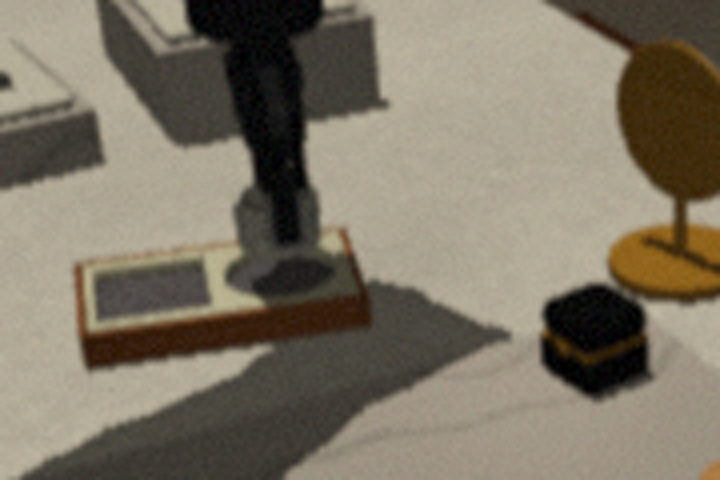

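```bash
python3 -m inch '[[[0.012,0.001,0.134],[0,0,0],-1],[[0.012,0.001,0.134],[0,0,0],-1],[[0.012,0.001,0.134],[0,0,0],-1],[[0.012,0.001,0.136],[0,0,0],-1],[[0.012,0.001,0.137],[0,0,0],1],[[0.012,0.001,0.137],[0,0,0],1],[[0.012,0.001,0.137],[0,0,0],1],[[0.012,0.001,-0.45],[0,0,0],1],[[0.012,0.001,-0.45],[0,0,0],1],[[0.012,0.001,-0.45],[0,0,0],1],[[0.012,0.001,-0.45],[0,0,0],1]]'; python3 -c "
from h import *
import cv2
go(.6708,.0788,.13,100.3)
a=cams.grab_frame('side')[100:220,170:350,::-1]
cv2.imwrite('pics/t4.png',cv2.resize(a,None,fx=4,fy=4,interpolation=2))
a=cams.grab_frame('top')[150:300,150:310,::-1]
cv2.imwrite('pics/t5.png',cv2.resize(a,None,fx=4,fy=4,interpolation=2))"
```

```text
time_s: 26.28
eef_pos: [0.5584, 0.2598, 0.1365]
orientation: [0.0, 0.118, 0.993, 0.0]
contact_force: [-1.6, -0.0, -0.4]
finger_gap: 0.999
t 26.27 j6 0.54 shift [-0.7588, -0.7477, 0.0323] turn [0.0, 0.0001, -0.1326] dist 0.2131638294803342
```

View pics/t4.png

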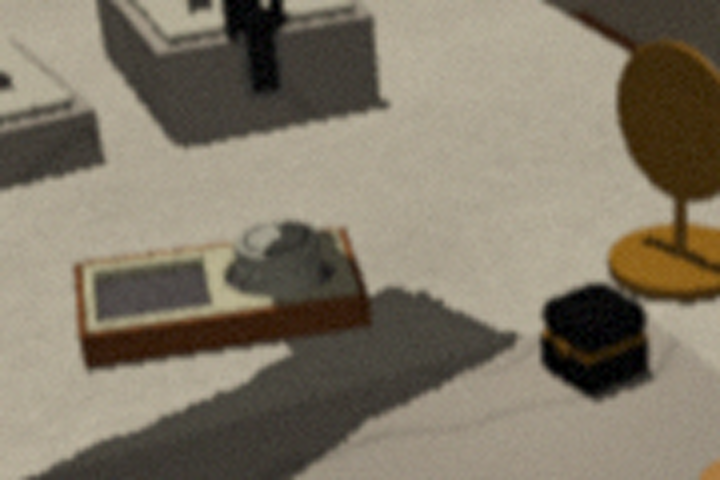

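View pics/t5.png

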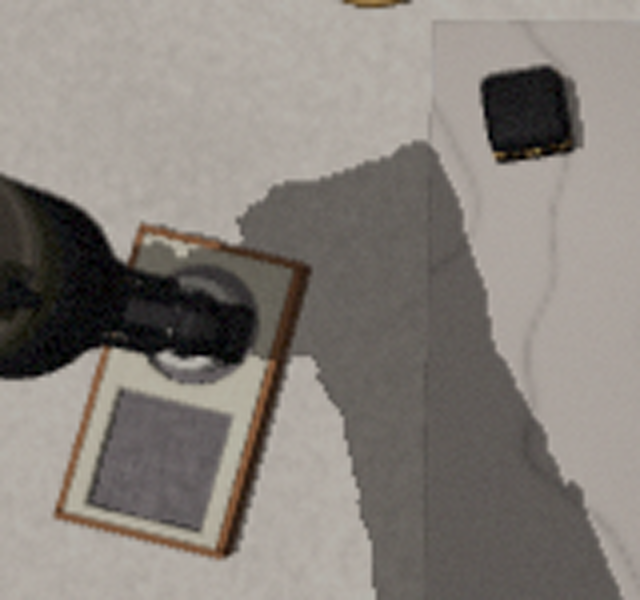

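```bash
python3 -m inch '[[[-0.75,-0.74,0.02],[0,0,-0.133],1],[[-0.75,-0.74,0.02],[0,0,-0.133],1],[[-0.75,-0.74,0.02],[0,0,-0.133],1],[[-0.75,-0.74,0.02],[0,0,-0.133],1],[[-0.75,-0.74,0.02],[0,0,-0.133],1],[[-0.75,-0.74,0.02],[0,0,-0.133],1]]'; python3 -c "
from h import *
go(.6708,.0788,.075,100.3)"
```

```text
time_s: 27.12
eef_pos: [0.6683, 0.0818, 0.1315]
orientation: [-0.001, -0.091, 0.996, 0.0]
contact_force: [-0.1, -0.1, -0.9]
finger_gap: 1.001
t 27.12 j6 -0.18 shift [-0.01, -0.0172, 0.2823] turn [0.0003, -0.0007, 0.0005] dist 0.056603060790471484
```

```bash
python3 -m inch '[[[-0.008,-0.01,0.28],[0,0,0],1],[[-0.008,-0.01,0.28],[0,0,0],1],[[-0.008,-0.01,0.28],[0,0,0],1],[[-0.008,-0.01,0.28],[0,0,0],1]]'; python3 -c "
from h import *
import cv2
go(.6708,.0788,.018,100.3)
a=cams.grab_frame('side')[100:220,230:410,::-1]
cv2.imwrite('pics/r1.png',cv2.resize(a,None,fx=4,fy=4,interpolation=2))"
```

```text
time_s: 27.62
eef_pos: [0.6728, 0.0798, 0.079]
orientation: [0.002, -0.091, 0.996, -0.0]
contact_force: [-0.5, 0.1, 0.2]
finger_gap: 0.997
t 27.62 j6 -0.18 shift [0.0117, -0.003, 0.3051] turn [-0.0002, 0.0012, 0.0006] dist 0.06106878672966747
```

View pics/r1.png

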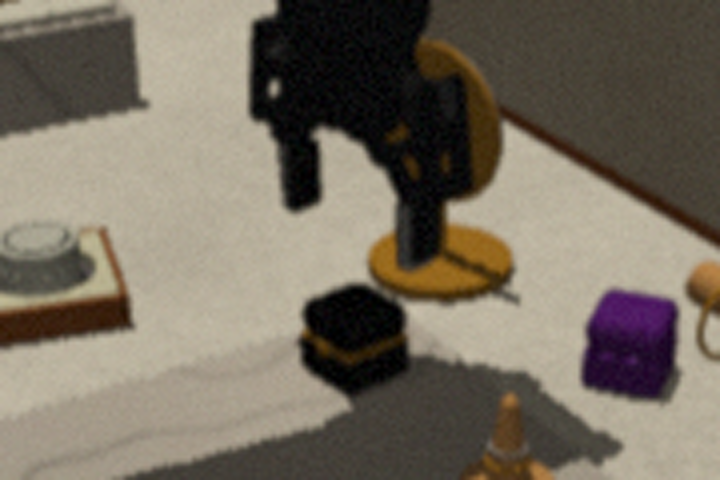

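```bash
python3 -m inch '[[[0.01,-0.003,0.3],[0,0,0],1],[[0.01,-0.003,0.3],[0,0,0],1],[[0.01,-0.003,0.3],[0,0,0],1],[[0.01,-0.003,0.3],[0,0,0],-1],[[0.01,-0.003,0.3],[0,0,0],-1],[[0.01,-0.003,0.3],[0,0,0],-1],[[0.01,-0.003,0.3],[0,0,0],-1],[[0.01,-0.003,0.3],[0,0,0],-1],[[0.01,-0.003,0.3],[0,0,0],-1]]' 40; python3 -c "
from h import *
go(.6708,.0788,.145,100.3)"
```

```text
time_s: 28.8
eef_pos: [0.6708, 0.0782, 0.0182]
orientation: [0.001, -0.09, 0.996, -0.0]
contact_force: [-0.7, 0.1, 5.5]
finger_gap: 0.506
t 28.8 j6 -0.18 shift [-0.0022, 0.0028, -0.6339] turn [-0.0001, 0.0009, 0.0004] dist 0.12677279395487143
```

Gap is 43 mm, as expected. The offset is 10.2 mm, so I'll place at z = 0.0245.

```bash
python3 -m inch '[[[0,0,-0.63],[0,0,0],-1],[[0,0,-0.63],[0,0,0],-1],[[0,0,-0.63],[0,0,0],-1],[[0,0,-0.63],[0,0,0],-1]]'; python3 -c "
from h import *
import cv2
go(.4872,.2772,.145,76.5)
a=cams.grab_frame('side')[60:220,230:410,::-1]
cv2.imwrite('pics/r2.png',cv2.resize(a,None,fx=3,fy=3,interpolation=2))"
```

```text
time_s: 29.3
eef_pos: [0.6695, 0.0781, 0.1425]
orientation: [0.0, -0.09, 0.996, 0.0]
contact_force: [-0.0, -0.2, -1.7]
finger_gap: 0.51
t 29.3 j6 -0.18 shift [0.7176, 1.1432, -0.0125] turn [0.0, 0.0001, 0.1326] dist 0.2699617875517949
```

View pics/r2.png

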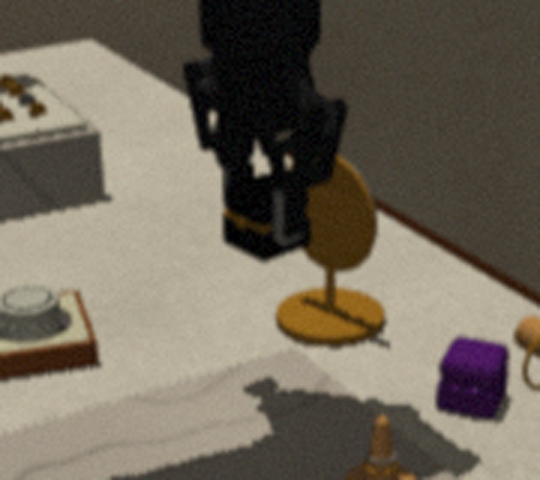

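```bash
python3 -m inch '[[[0.36,0.57,0],[0,0,0.133],-1],[[0.36,0.57,0],[0,0,0.133],-1],[[0.36,0.57,0],[0,0,0.133],-1],[[0.36,0.57,0],[0,0,0.133],-1]]'; python3 -c "
from h import *
go(.4872,.2772,.14,76.5)"
```

```text
time_s: 29.85
eef_pos: [0.5763, 0.178, 0.1406]
orientation: [-0.002, 0.117, 0.993, -0.001]
contact_force: [0.1, -0.7, -0.8]
finger_gap: 0.507
t 29.85 j6 0.4 shift [0.5484, 0.3789, 0.0042] turn [-0.0005, -0.0011, 0.0004] dist 0.13332242046674087
```

```bash
python3 -m inch '[[[0.54,0.375,0],[0,0,0],-1],[[0.54,0.375,0],[0,0,0],-1],[[0.54,0.375,0],[0,0,0],-1],[[0.54,0.375,0],[0,0,0],-1],[[0.54,0.375,0],[0,0,0],-1],[[0.54,0.375,0],[0,0,0],-1]]'; python3 -c "
from h import *
go(.4872,.2772,.048,76.5)"
```

```text
time_s: 30.6
eef_pos: [0.492, 0.2744, 0.1422]
orientation: [0.0, 0.119, 0.993, -0.0]
contact_force: [0.1, -0.2, -0.6]
finger_gap: 0.509
t 30.6 j6 0.61 shift [0.0268, 0.0078, 0.4712] turn [-0.0, 0.0, -0.0011] dist 0.09439788369832562
```

```bash
python3 -m inch '[[[0.015,0.005,0.46],[0,0,0],-1],[[0.015,0.005,0.46],[0,0,0],-1],[[0.015,0.005,0.46],[0,0,0],-1],[[0.015,0.005,0.46],[0,0,0],-1]]'; python3 -c "
from h import *
import cv2
go(.4872,.2772,.0247,76.5)
a=cams.grab_frame('side')[100:220,150:330,::-1]
cv2.imwrite('pics/r3.png',cv2.resize(a,None,fx=4,fy=4,interpolation=2))"
```

```text
time_s: 31.1
eef_pos: [0.4896, 0.2772, 0.0517]
orientation: [0.001, 0.119, 0.993, 0.0]
contact_force: [1.2, -0.2, -0.7]
finger_gap: 0.508
t 31.1 j6 0.61 shift [0.0119, -0.0029, 0.1351] turn [0.0003, 0.0005, -0.0007] dist 0.027139016575751063
```

View pics/r3.png

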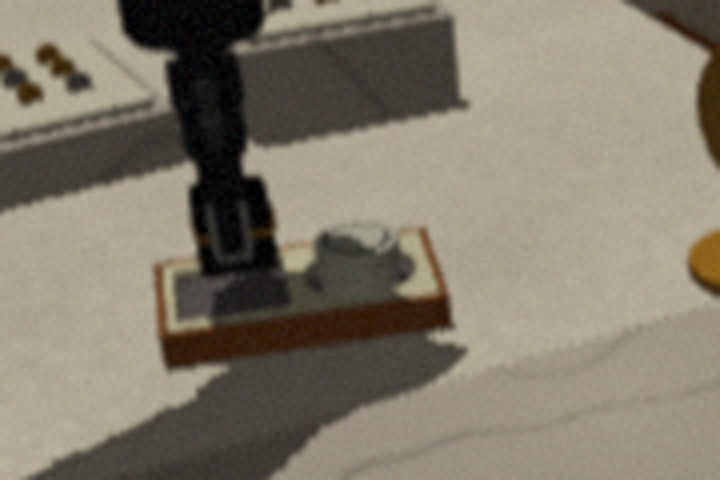

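```bash
python3 -m inch '[[[0.011,-0.002,0.132],[0,0,0],-1],[[0.011,-0.002,0.132],[0,0,0],-1],[[0.011,-0.002,0.132],[0,0,0],-1],[[0.011,-0.002,0.135],[0,0,0],-1],[[0.011,-0.002,0.136],[0,0,0],1],[[0.011,-0.002,0.136],[0,0,0],1],[[0.011,-0.002,0.136],[0,0,0],1],[[0.011,-0.002,-0.5],[0,0,0],1],[[0.011,-0.002,-0.5],[0,0,0],1],[[0.011,-0.002,-0.5],[0,0,0],1],[[0.011,-0.002,-0.5],[0,0,0],1]]'; python3 -c "
from h import *
go(.25,.45,.2,76.5)"
```

```text
time_s: 32.52
eef_pos: [0.486, 0.2774, 0.1506]
orientation: [0.0, 0.118, 0.993, 0.0]
contact_force: [-0.3, -0.2, -0.8]
finger_gap: 0.997
t 32.52 j6 0.61 shift [1.3497, 0.5619, -0.2473] turn [0.0002, 0.0002, -0.0004] dist 0.2965491344411545
```

```bash
python3 -m inch '[[[0.95,0.55,-0.25],[0,0,0],1],[[0.95,0.55,-0.25],[0,0,0],1],[[0.95,0.55,-0.25],[0,0,0],1],[[0.95,0.55,-0.25],[0,0,0],1],[[0.95,0.55,-0.25],[0,0,0],1],[[0.95,0.55,-0.25],[0,0,0],1],[[0.95,0.55,-0.25],[0,0,0],1]]'; python3 -c "
from h import *
import cv2
a=cams.grab_frame('top')[:,:,::-1]; cv2.imwrite('pics/topF.png',a)
b=cams.grab_frame('side')[:,:,::-1]; cv2.imwrite('pics/sideF.png',b)
rs=lambda c,s:cv2.resize(c,None,fx=s,fy=s,interpolation=2)
cv2.imwrite('pics/F2.png',rs(a[195:300,155:235],5)); cv2.imwrite('pics/F3.png',rs(a[185:335,400:490],4)); cv2.imwrite('pics/Fs.png',rs(b[130:210,170:290],5))"
```

```text
time_s: 33.4
eef_pos: [0.3276, 0.4277, 0.1993]
orientation: [-0.001, 0.119, 0.993, -0.001]
contact_force: [0.6, -0.6, 0.3]
finger_gap: 0.999
```

View pics/F2.png

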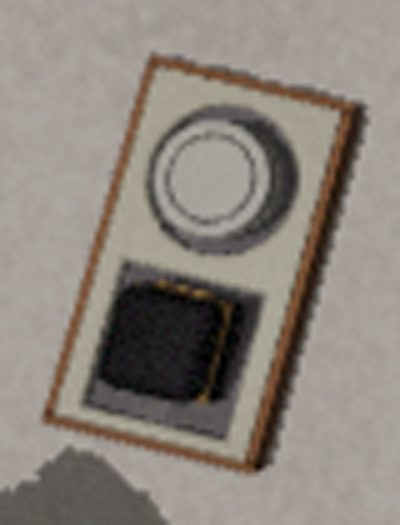

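View pics/F3.png

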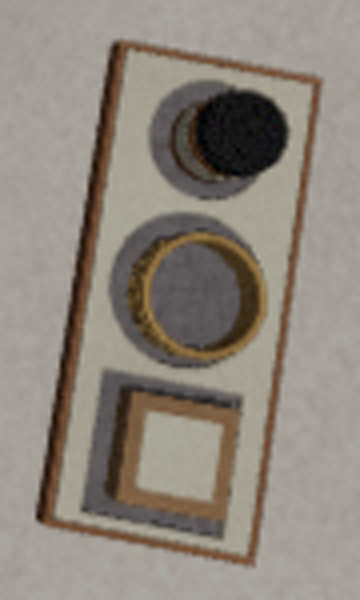

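View pics/Fs.png

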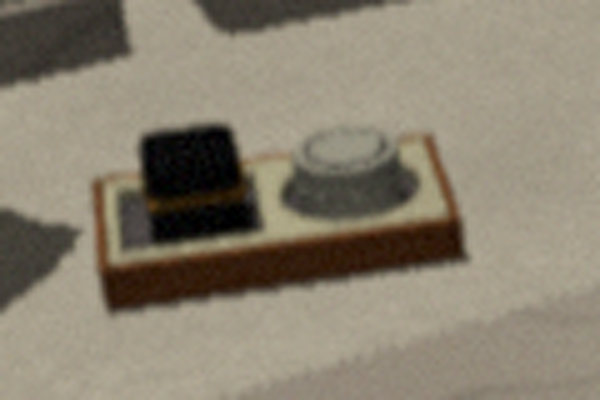

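View pics/topF.png

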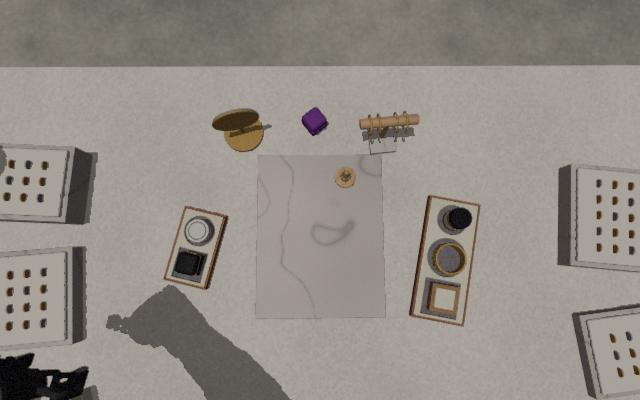

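View pics/sideF.png

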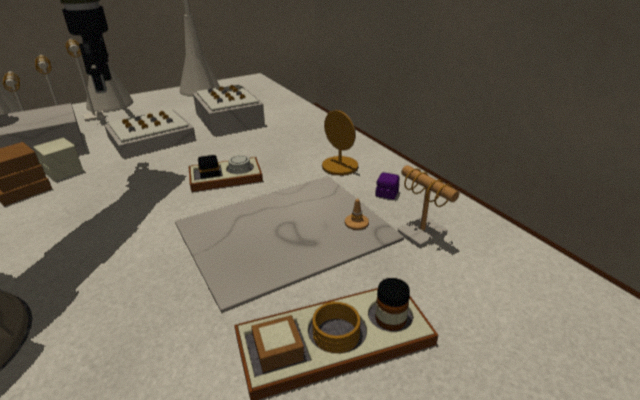

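```bash
python3 - <<'E'
from h import *
np.set_printoptions(precision=4,suppress=True)
W=lambda p,off,s,z: px2w("top",(np.array(p)+.5)/s-.5+np.array(off),z)
def fr(a,c0,off,ang):
    u=np.array([np.cos(ang),np.sin(ang)]);v=np.array([-u[1],u[0]]);d=a-c0;return d@u*1000,d@v*1000
o3=(400,185);o2=(155,195)
for n,p,z,c in(("jar",(241,133),.076,(.5802,-.2924)),("bangle",(206,295),.046,(.4989,-.2758)),("ear",(179,456),.044,(.4126,-.2584))):
    a=W(p,o3,4,z);print(n,a,fr(a,np.array(c),0,np.radians(-11)))
for n,p,z,c in(("tin",(210,177),.044,(.5595,.2591)),("ring",(164,340),.055,(.4872,.2772))):
    a=W(p,o2,5,z);print(n,a,fr(a,np.array(c),0,np.radians(-13.3)))
print(status.get_state()["time_s"])
E
```

```text
jar [ 0.5788 -0.2912] (np.float64(-1.6214953843673092), np.float64(0.9285594499090736))
bangle [ 0.4962 -0.2783] (np.float64(-2.16560462753198), np.float64(-3.010631834073477))
ear [ 0.4134 -0.2606] (np.float64(1.2335698182663193), np.float64(-2.042205364715121))
tin [0.5593 0.2587] (np.float64(-0.07397107632228347), np.float64(-0.4777283815488825))
ring [0.4913 0.2718] (np.float64(5.24521414216486), np.float64(-4.312939096999278))
33.5
```

```bash
python3 -c "
from workcell import env
print(env.sign_off())"
```

```text
the job is handed in; nothing more can be done
None
```

I put all five things in their recesses and handed the job in at about 33.5 s of robot time. `sign_off` reports no verdict, so what follows is from my own last pictures.

- **Three-place tray:** the earring box, bangle and jar stand upright in the square, big round and small round recesses. Measured from the top view, each is within about 4 mm of its recess centre.
- **Two-place tray:** the black ring box and the tin stand upright. The tin is within 1 mm of its recess centre. The ring box measured about 5 mm off along x and 4 mm along y. Its rounded black top is hard to read exactly, but this is well inside the 14 mm allowed.
- **Everything else:** both trays look flat and unmoved. The ring cone, T-bar stand, mirror and purple box look to be where they started. The gripper is clear of everything.

I judged seating depth and tilt only by eye in the pictures and from the height at which I let each thing go, not by measuring them. The two cameras differed by about 4 mm on where the jar started. No check failed.

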